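# Flip the stock tags of the bisque bins

## Task

Bring the potter's stock board up to date: flip the hinged tags over with a light push of a fingertip so that the tags in front of the full bins, and only those, show their green face upward and every other tag shows its red face. Do not pinch or force the tags or their stands, and leave the bins and everything else on the bench standing where they are.

Things in the scene. Friction and masses are not known exactly. Their poses are not given: they have to be found in the camera images.
- tag1 (a joint): angle (rad) of flip tag 1, hinged on stand1: +0.9 (stop) leans toward the bins, GREEN face up; 0 upright; -0.9 (stop) leans away from the bins, RED face up. Past upright it falls by its own weight to that stop (30 g, free hinge; under 1 N turns it). Smooth plate 46 mm wide, 5 thick, reaching 46 mm from the pin; at a stop its free edge is 36 mm out from the pin and 29 mm above it.
- stand1: small steel hinge stand carrying tag 1, fixed on the board. Origin: centre of its underside, 12 mm above the bench. The hinge pin lies 22 mm above the origin, along y; z up; x points straight to the bin behind it. Two posts, 30 mm either side along y, reach 6 mm above the pin. Green-up tags lean to +x, red-up tags to -x.
- tag2 (a joint): angle (rad) of flip tag 2, hinged on stand2: +0.9 (stop) leans toward the bins, GREEN face up; 0 upright; -0.9 (stop) leans away from the bins, RED face up. Past upright it falls by its own weight to that stop (30 g, free hinge; under 1 N turns it). Smooth plate 46 mm wide, 5 thick, reaching 46 mm from the pin; at a stop its free edge is 36 mm out from the pin and 29 mm above it.
- stand2: small steel hinge stand carrying tag 2, fixed on the board. Origin: centre of its underside, 12 mm above the bench. The hinge pin lies 22 mm above the origin, along y; z up; x points straight to the bin behind it. Two posts, 30 mm either side along y, reach 6 mm above the pin. Green-up tags lean to +x, red-up tags to -x.
- tag3 (a joint): angle (rad) of flip tag 3, hinged on stand3: +0.9 (stop) leans toward the bins, GREEN face up; 0 upright; -0.9 (stop) leans away from the bins, RED face up. Past upright it falls by its own weight to that stop (30 g, free hinge; under 1 N turns it). Smooth plate 46 mm wide, 5 thick, reaching 46 mm from the pin; at a stop its free edge is 36 mm out from the pin and 29 mm above it.
- stand3: small steel hinge stand carrying tag 3, fixed on the board. Origin: centre of its underside, 12 mm above the bench. The hinge pin lies 22 mm above the origin, along y; z up; x points straight to the bin behind it. Two posts, 30 mm either side along y, reach 6 mm above the pin. Green-up tags lean to +x, red-up tags to -x.
- tag4 (a joint): angle (rad) of flip tag 4, hinged on stand4: +0.9 (stop) leans toward the bins, GREEN face up; 0 upright; -0.9 (stop) leans away from the bins, RED face up. Past upright it falls by its own weight to that stop (30 g, free hinge; under 1 N turns it). Smooth plate 46 mm wide, 5 thick, reaching 46 mm from the pin; at a stop its free edge is 36 mm out from the pin and 29 mm above it.
- stand4: small steel hinge stand carrying tag 4, fixed on the board. Origin: centre of its underside, 12 mm above the bench. The hinge pin lies 22 mm above the origin, along y; z up; x points straight to the bin behind it. Two posts, 30 mm either side along y, reach 6 mm above the pin. Green-up tags lean to +x, red-up tags to -x.
- tag5 (a joint): angle (rad) of flip tag 5, hinged on stand5: +0.9 (stop) leans toward the bins, GREEN face up; 0 upright; -0.9 (stop) leans away from the bins, RED face up. Past upright it falls by its own weight to that stop (30 g, free hinge; under 1 N turns it). Smooth plate 46 mm wide, 5 thick, reaching 46 mm from the pin; at a stop its free edge is 36 mm out from the pin and 29 mm above it.
- stand5: small steel hinge stand carrying tag 5, fixed on the board. Origin: centre of its underside, 12 mm above the bench. The hinge pin lies 22 mm above the origin, along y; z up; x points straight to the bin behind it. Two posts, 30 mm either side along y, reach 6 mm above the pin. Green-up tags lean to +x, red-up tags to -x.
- bin1: loose blue open plastic bin, 90 deep (x) x 66 wide (y) x 45 mm high, FULL: packed to above the rim with small pinkish bisque cups, two more lying on top (top 75 mm above the bin's underside). Origin: centre of its underside, on the 12 mm board. It stands behind one tag: centre about 150 mm from that tag's pin along the stand's x, within 15 mm along its y (neighbours are 80 mm apart).
- bin2: loose blue open plastic bin, 90 deep (x) x 66 wide (y) x 45 mm high, FULL: packed to above the rim with small pinkish bisque cups, two more lying on top (top 75 mm above the bin's underside). Origin: centre of its underside, on the 12 mm board. It stands behind one tag: centre about 150 mm from that tag's pin along the stand's x, within 15 mm along its y (neighbours are 80 mm apart).
- bin3: loose blue open plastic bin, 90 deep (x) x 66 wide (y) x 45 mm high, FULL: packed to above the rim with small pinkish bisque cups, two more lying on top (top 75 mm above the bin's underside). Origin: centre of its underside, on the 12 mm board. It stands behind one tag: centre about 150 mm from that tag's pin along the stand's x, within 15 mm along its y (neighbours are 80 mm apart).
- bin4: loose blue open plastic bin, 90 deep (x) x 66 wide (y) x 45 mm high, NOT full: only one cup left lying on its floor. Origin: centre of its underside, on the 12 mm board. It stands behind one tag: centre about 150 mm from that tag's pin along the stand's x, within 15 mm along its y (neighbours are 80 mm apart).
- bin5: loose blue open plastic bin, 90 deep (x) x 66 wide (y) x 45 mm high, NOT full: empty. Origin: centre of its underside, on the 12 mm board. It stands behind one tag: centre about 150 mm from that tag's pin along the stand's x, within 15 mm along its y (neighbours are 80 mm apart).
- board: fixed plywood board 290 (x) x 430 (y) x 12 mm that carries the five tags in a row and the five bins behind them in a row; origin on the bench, below the middle of the row of hinges; x toward the bins, y along the row
- brush_pot: loose blue pot with brushes, 80 mm across, 160 mm high over the brushes; origin: centre of its underside. Leave alone
- bowl: loose pinkish bowl, 124 mm across, 60 mm high; origin: centre of its underside. Leave alone
- glaze_jar: loose amber jar, 72 mm across, 100 mm high; origin: centre of its underside. Leave alone
- mug: loose white mug, 76 mm across plus a handle, 85 mm high; origin: centre of its underside. Leave alone
Not all that is in view belongs to the job. What is shaped like the bin1 but yellow is not meant.

How it is judged (in metres and radians):
At the end, for the whole second after the job is handed in: Every tag standing in front of a full bin leans to its green-up side (joint above 0.75 rad of 0.9) and every tag in front of a bin that is not full leans to its red-up side (below -0.75), all at rest (((value of joint tag1 above 0.75 rad and (y of bin1 in the frame of stand1 between -0.04 and 0.04 m or y of bin2 in the frame of stand1 between -0.04 and 0.04 m or y of bin3 in the frame of stand1 between -0.04 and 0.04 m)) or (value of joint tag1 below -0.75 rad and (y of bin4 in the frame of stand1 between -0.04 and 0.04 m or y of bin5 in the frame of stand1 between -0.04 and 0.04 m))) and ((value of joint tag2 above 0.75 rad and (y of bin1 in the frame of stand2 between -0.04 and 0.04 m or y of bin2 in the frame of stand2 between -0.04 and 0.04 m or y of bin3 in the frame of stand2 between -0.04 and 0.04 m)) or (value of joint tag2 below -0.75 rad and (y of bin4 in the frame of stand2 between -0.04 and 0.04 m or y of bin5 in the frame of stand2 between -0.04 and 0.04 m))) and ((value of joint tag3 above 0.75 rad and (y of bin1 in the frame of stand3 between -0.04 and 0.04 m or y of bin2 in the frame of stand3 between -0.04 and 0.04 m or y of bin3 in the frame of stand3 between -0.04 and 0.04 m)) or (value of joint tag3 below -0.75 rad and (y of bin4 in the frame of stand3 between -0.04 and 0.04 m or y of bin5 in the frame of stand3 between -0.04 and 0.04 m))) and ((value of joint tag4 above 0.75 rad and (y of bin1 in the frame of stand4 between -0.04 and 0.04 m or y of bin2 in the frame of stand4 between -0.04 and 0.04 m or y of bin3 in the frame of stand4 between -0.04 and 0.04 m)) or (value of joint tag4 below -0.75 rad and (y of bin4 in the frame of stand4 between -0.04 and 0.04 m or y of bin5 in the frame of stand4 between -0.04 and 0.04 m))) and ((value of joint tag5 above 0.75 rad and (y of bin1 in the frame of stand5 between -0.04 and 0.04 m or y of bin2 in the frame of stand5 between -0.04 and 0.04 m or y of bin3 in the frame of stand5 between -0.04 and 0.04 m)) or (value of joint tag5 below -0.75 rad and (y of bin4 in the frame of stand5 between -0.04 and 0.04 m or y of bin5 in the frame of stand5 between -0.04 and 0.04 m))) and velocity of joint tag1 between -0.1 and 0.1 rad/s and velocity of joint tag2 between -0.1 and 0.1 rad/s and velocity of joint tag3 between -0.1 and 0.1 rad/s and velocity of joint tag4 between -0.1 and 0.1 rad/s and velocity of joint tag5 between -0.1 and 0.1 rad/s); the robot touches nothing.
It fails at once if a bin is lifted, or pushed more than 15 mm (distance of any of bin1, bin2, bin3, bin4, bin5 from where it was at the start of the episode above 0.015 m).
It fails at once if the brush pot, bowl, jar or mug is lifted, tipped, or pushed more than 15 mm (distance of any of brush_pot, bowl, glaze_jar, mug from where it was at the start of the episode above 0.015 m or angle between any of brush_pot, bowl, glaze_jar, mug's own z axis and vertical above 0.25 rad).
It fails at once if a tag or its stand is pinched or forced (more than 15 N between the fingers and it) (contact force between the fingers and stand1 above 15 N or contact force between the fingers and stand2 above 15 N or contact force between the fingers and stand3 above 15 N or contact force between the fingers and stand4 above 15 N or contact force between the fingers and stand5 above 15 N).
It also fails if it takes over 58 s, if anything falls off the work surface, if the arm or the gripper's body presses on something with over 40 N, if the wrist force passes 120 N, or if a joint passes its speed limit or range.

## Robot

A 7-joint arm with a two-finger parallel gripper is mounted at the origin on the work surface. World frame = base frame: x ahead of the robot, y to its left, z up, the work surface at z = 0. Lengths are in mm, angles in rad, forces in N, time in s.
With the tool pointing down it reaches from about 400 to 900 mm from the base axis. Payload 5.6 kg.
Tool frame: the origin (TCP) lies midway between the tips of the shut fingers; the grasp point (between the pads) lies 19 mm behind it; x points along the fingers, y is the direction in which the jaws open and shut, and the axes are right-handed (so a half turn about x gives the same grasp; the last joint's range is limited). The gripper opens to 92 mm and grips with 3 to 60 N. Pads are 20 mm wide; open, the fingers measure 128 mm over their backs; the gripper's body (75 mm by 189 mm) begins 69 mm behind the grasp point.
Start: joints at [1.163, 0.468, -0.012, 1.603, 0.006, 1.071, -0.056], TCP at [231.855, -607.25, 214.592] pointing down, gripper open.
Joint ranges: [-2.53, 2.53], [-0.31, 2.02], [-1.57, 1.55], [0.28, 2.44], [-1.29, 4.43], [0.15, 1.84], [-2.92, 2.92]. Speed limits (rad/s): [2.57, 2.57, 3.14, 3.14, 3.14, 3.14, 3.14].

## Interface

Orientations are given as a rotation vector (axis times angle).
In Python, from cell import robot, grip, kin, viewer gives the robot as it stands. Calls block until the motion is done:
- robot.movep(position, orientation): joint-space move of the TCP to a pose.
- robot.servo_line(position, feed=150, rotation=None): straight line of the TCP; rotation=None keeps the orientation; feed is the mean speed in mm/s.
- robot.goto_joints(angles): joint-space move.
- grip(opening, newtons=None): opening from 0.0 (shut) to 1.0 (fully open); newtons is the grip in N (None keeps the last); returns when the fingers have stopped.
- robot.hold(seconds).
- kin.ik(position, orientation): joint angles nearest the present ones, or None.
- robot.observe(): the state.
- viewer.read_camera(name): name is "scene" or "top" or "wrist"; returns the picture (480x640x3 uint8, red, green, blue); there is no depth.
- viewer.camera_info(name): a dict with "camera_matrix" (3x3 intrinsics, pixels), "R" (3x3) and "t" (3): a world point X has camera coordinates R X + t. Camera axes: x right, y down, z forward; pixel columns grow to the right and rows downward; lengths in mm; the calibration is good to about 2 mm. A picture is of the moment at which its call begins: read the wrist's pose just before it. camera_info takes no time and is no camera call; for the wrist camera it gives the pose at the moment of the call.
A pose or a line that the arm cannot do raises robot.IKError and nothing moves.
- robot.job_done(): hands the job in, once; it reports no verdict.
Trained networks look in the newest picture that a camera, given by its name, has taken for a name from the list of things; names that differ only in an ending like _2 or _b are one class to them, and where a whole thing is asked for, a point or a joint stands for the part that bears it (a point fixed in the world has none). Each returns a list of dicts, best first, with "confidence" (0 to 1); they miss things now and then, are a little off and sometimes report something else, mostly with a low value. They report only what shows in the picture. A call takes as long as a camera call. They do not tell look-alikes from the thing itself.
- viewer.silhouettes(name, camera): "mask" (480x640 bool, what is visible of it).
- viewer.pinpoint(name, camera): "at" ([x, y, z] in mm, in the coordinates of the camera as it stood for that picture, good to about 4 mm: a listed point, or the origin of a listed thing).
The state is a dict: "t": time; "joints": joint angles; "joint_velocities": joint speeds; "joint_torque": joint torques, N m; "tcp_pos": TCP position; "tcp_rot": TCP orientation; "contact_force": force on the tool from outside, world axes, zero at the start; "wrist_torque": the same for the moment, N m; "grip_width": opening from 0.0 (shut) to 1.0 (fully open).
Only numpy, scipy, OpenCV 4.12 (cv2) and the standard library are available. Lean on these libraries where they do the work, as an engineer would, in place of code of your own. Each camera call takes 0.05 s, during which the arm holds its last target. There are 200 camera calls.

## Working session

There is one attempt and no reset: what is moved stays moved. The work goes in short steps, each a Python script; the robot and the scene stay as the last script left them, time stands still between calls to the robot, and variables do not carry over. Pictures are saved under pics/ and viewed, about 8 in all and at most 12, crops included, and the job is handed in when it is done.

```bash
ls; mkdir -p pics; python3 - <<'E'
from cell import robot, grip, kin, viewer
import cv2, numpy as np
for c in ["scene","top"]:
    im=viewer.read_camera(c); cv2.imwrite(f"pics/{c}0.png",im[:,:,::-1])
    I=viewer.camera_info(c); R=np.array(I["R"]);t=np.array(I["t"])
    for n in ["stand1","bin1","bin4","bin5","board","brush_pot","bowl","glaze_jar","mug"]:
        for d in viewer.pinpoint(n,c):
            print(c,n,round(d["confidence"],2),np.round(R.T@(np.array(d["at"])-t)))
print(robot.observe()["t"],robot.observe()["tcp_rot"])
E
```

```text
pics
scene stand1 0.89 [550. -64.  15.]
scene stand1 0.84 [532.  13.  12.]
scene stand1 0.83 [525.  95.  11.]
scene stand1 0.61 [522. 172.  18.]
scene stand1 0.5 [ 557. -147.   12.]
scene bin1 0.97 [ 330. -177.    3.]
scene bin1 0.84 [ 702. -125.   14.]
scene bin1 0.84 [670. 190.  11.]
scene bin1 0.84 [ 709. -301.    4.]
scene bin1 0.81 [697. -45.  14.]
scene bin1 0.8 [694.  32.  11.]
scene bin1 0.78 [674. 114.  12.]
scene bin1 0.55 [ 321. -349.    5.]
scene bin1 0.54 [ 668. -437.    1.]
scene bin4 0.97 [ 330. -177.    3.]
scene bin4 0.84 [ 702. -125.   14.]
scene bin4 0.84 [670. 190.  11.]
scene bin4 0.84 [ 709. -301.    4.]
scene bin4 0.81 [697. -45.  14.]
scene bin4 0.8 [694.  32.  11.]
scene bin4 0.78 [674. 114.  12.]
scene bin4 0.55 [ 321. -349.    5.]
scene bin4 0.54 [ 668. -437.    1.]
scene bin5 0.97 [ 330. -177.    3.]
scene bin5 0.84 [ 702. -125.   14.]
scene bin5 0.84 [670. 190.  11.]
scene bin5 0.84 [ 709. -301.    4.]
scene bin5 0.81 [697. -45.  14.]
scene bin5 0.8 [694.  32.  11.]
scene bin5 0.78 [674. 114.  12.]
scene bin5 0.55 [ 321. -349.    5.]
scene bin5 0.54 [ 668
[... 918 characters left out ...]
op bin4 0.62 [ 707. -304.   -1.]
top bin4 0.36 [637. 414.  -0.]
top bin5 0.95 [667. 192.  16.]
top bin5 0.95 [ 320. -356.   -2.]
top bin5 0.88 [696. -42.   9.]
top bin5 0.86 [697.  33.  17.]
top bin5 0.83 [ 705. -125.   13.]
top bin5 0.75 [676. 113.  14.]
top bin5 0.68 [ 325. -181.    3.]
top bin5 0.62 [ 707. -304.   -1.]
top bin5 0.36 [637. 414.  -0.]
top board 0.74 [537.  16.   2.]
top board 0.58 [640. 412.  -0.]
top board 0.17 [666. 190.  14.]
top brush_pot 0.65 [639. 414.   2.]
top bowl 0.77 [ 505. -451.   -0.]
top glaze_jar 0.85 [ 668. -438.   -6.]
top glaze_jar 0.65 [ 558. -141.   14.]
top mug 0.85 [461. 494.   1.]
top mug 0.63 [695. -42.  11.]
1.0 [ 2.02246517  0.37293611 -2.02246551]
```

View pics/top0.png

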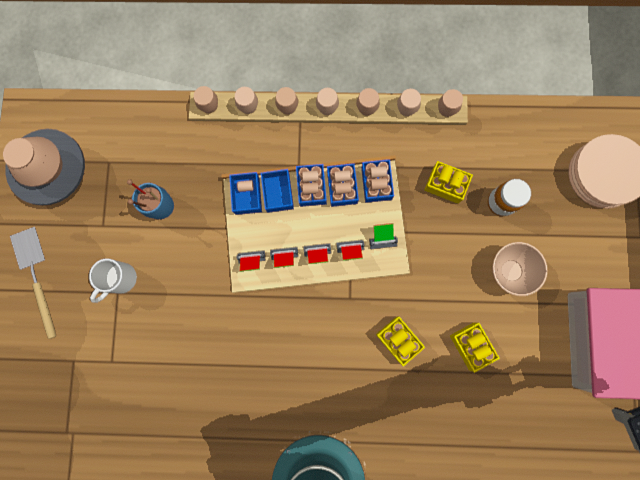

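View pics/scene0.png

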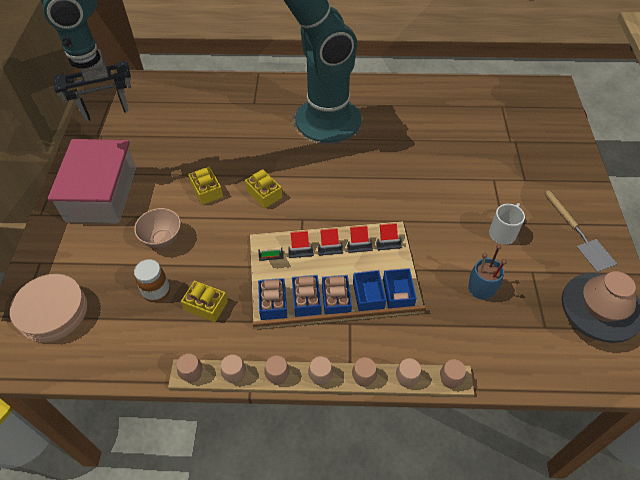

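The top view has +x up and +y left. The bins, left to right, are one cup (245,187), empty (277,187), then full, full, full (311, 343 and 377, ~182). The tags, left to right, are red ×4 (250 to 350, ~255) and green (384,233). So I flip only the third tag (~317,255) and the fourth (~350,250) to green, pushing each from the robot side. Fitting the stands puts the row centre at about (536.5, 14.2) with yaw 0.121.

```bash
cat > h.py <<'E'
from cell import robot, grip, kin, viewer
import cv2, numpy as np
from scipy.spatial.transform import Rotation as Ro
yaw=0.1214; ex=np.array([np.cos(yaw),np.sin(yaw),0]); ey=np.array([-np.sin(yaw),np.cos(yaw),0]); C=np.array([536.5,14.2,0])
def rot(s):
    x=np.array([0,0,-1.]); y=s*ey; return Ro.from_matrix(np.c_[x,y,np.cross(x,y)]).as_rotvec()
def P(x,y,z): return C+x*ex+y*ey+[0,0,z]
def snap(n,c="top",box=None):
    im=viewer.read_camera(c)[:,:,::-1]
    if box: im=im[box[0]:box[1],box[2]:box[3]]
    cv2.imwrite(f"pics/{n}.png",cv2.resize(im,None,fx=3,fy=3) if box else im)
E
python3 - <<'E'
from h import *
now=np.array(robot.observe()["joints"]); best=None
for s in (1,-1):
    q=kin.ik(P(-75,0,150),rot(s)); print(s,np.round(q,2) if q is not None else None)
    if q is not None and (best is None or np.abs(np.array(q)-now).max()<best[0]): best=(np.abs(np.array(q)-now).max(),s)
r=rot(best[1]); print(best)
grip(0.0,5); robot.movep(P(-75,0,150),r); print(robot.observe()["t"])
robot.servo_line(P(-75,0,54),feed=120)
robot.servo_line(P(0,0,54),feed=50)
o=robot.observe(); print(o["t"],o["tcp_pos"],o["contact_force"])
robot.servo_line(P(-75,0,54),feed=100)
robot.servo_line(P(-75,0,100),feed=120); robot.hold(.3)
print(robot.observe()["t"]); snap("a","scene",(200,340,230,440))
E
```

```text
1 [ 0.74  0.42 -0.98  2.06  0.46  0.89  1.19]
-1 [ 0.35  0.29 -0.5   2.08  0.19  0.81 -1.71]
(np.float64(1.2504187819346915), 1)
4.6833
7.2833 [536.24359537  14.13494264  54.00020304] [ 0.22308085 -0.59675432 -0.68369816]
9.0167
```

View pics/a.png

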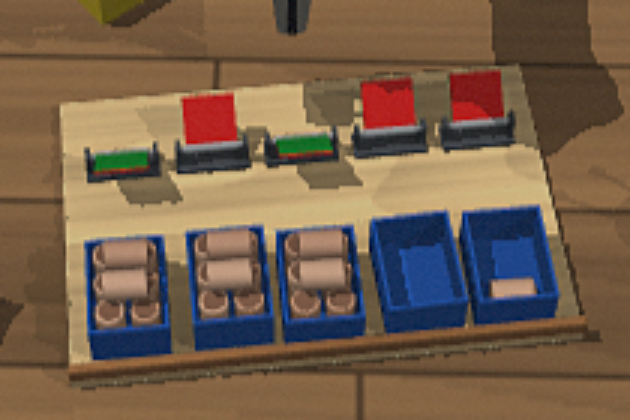

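The third tag (crop 300,147) is now green. The bins haven't moved. The fourth tag (crop 210,120) is still red, so it is next.

```bash
python3 - <<'E'
from h import *
robot.servo_line(P(-75,-80,100),feed=120)
robot.servo_line(P(-75,-80,54),feed=120)
robot.servo_line(P(0,-80,54),feed=50)
robot.servo_line(P(-75,-80,54),feed=100)
robot.servo_line(P(-90,-80,200),feed=150); robot.hold(.5)
o=robot.observe(); print(o["t"],o["contact_force"]); snap("b","scene",(200,340,230,440)); snap("c","top")
E
```

```text
14.5917 [-0.05882103 -0.66361934  0.49379483]
```

View pics/b.png

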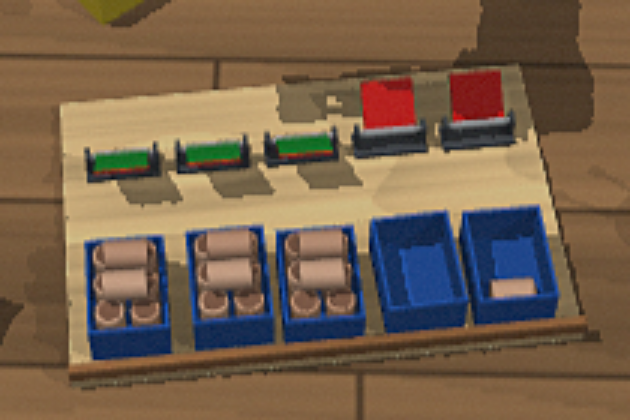

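View pics/c.png

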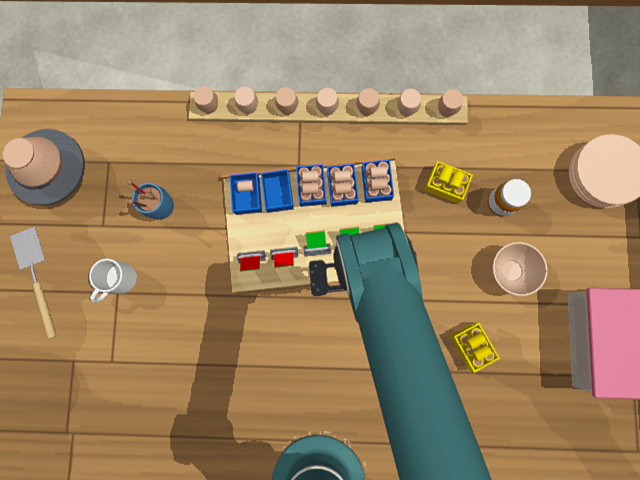

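The scene crop shows three green tags (120, 210 and 300, ~155) in front of the three full bins, and two red ones (388 and 475, ~100) in front of the empty and one-cup bins. Nothing else has moved, and the gripper is clear.

```bash
python3 -c "
from cell import robot
robot.job_done()"
```

```text
the job is handed in; nothing more can be done
```

The stock board is up to date, and I handed the job in at about 15 s of the 58 s allowed. With the gripper shut, I pushed two red tags over to green: the third and fourth from the robot's left, each in front of a full bin. The other three tags already showed the right face, so I left them alone.

- **Tags:** the last pictures show green in front of all three full bins. The tags in front of the empty bin and the one-cup bin show red.
- **Everything else:** the bins, brush pot, bowl, jar and mug look unmoved. I judged this by eye and did not measure their positions again.
- **Contact:** the tool was about 200 mm up and clear of everything when I handed in. Every force reading I took was under 1 N, but I did not log force throughout the pushes.
- **Failed checks:** none failed or disagreed. In the last overhead picture the arm partly hid the right-hand tags, so the scene camera is what confirms those.

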